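Ready the griddle press

TASK

Draw the small black griddle press up out of its leaning steel rack, turn it level with its flat face down, and bring it over the middle of the round griddle pan. Finish while still holding it there in the gripper, still and level, raised about a hand's breadth above the pan; do not touch the pan with it, and leave the spice tin, the tongs and the skewer holder where they are.

Things in the scene. Friction and masses are not known exactly. Their poses are not given: they have to be found in the camera images.
- press: Loose griddle press, 0.3-0.6 kg: flat black plate 90 (its x) by 120 (y) by 10 mm thick (z). Origin: centre of the flat pressing face; z runs from it through the plate to the handle (z straight up = level, face down). At the start it leans in the rack: x points up along the plate, 30 deg from vertical (the way to draw it out); z points to the rack's -x side, 60 deg from vertical.
- press_grip (a point): Centre of the press's handle: a round steel bar, 16 mm diameter, 106 mm long along the press's y, its axis 50 mm from the flat face, on two 12 mm posts at y = +-45 mm: the middle 78 mm is free, 32 mm clear of the plate. Level at the start, about 100 mm above the work surface. Axes as the press.
- rack: Fixed stainless rack, 142 mm wide (y), about 130 deep (x), 120 high; origin at the centre of its underside; open side -x, facing roughly to world +y. The press's origin starts 75 mm above it. Three bars lean behind the flat face; a slot floor, a 20 mm high lip in front and end cheeks (6 mm play each) hold the lower 30 mm of the plate. Drawing it about 35 mm along the press's x frees it.
- pan: Fixed round black griddle pan, 180 mm across the rim, 25 mm high, with two loop ears on its x axis reaching 116 mm from the centre. Origin at the centre of its underside, on the work surface, z up. It lies on one side (left or right) with the rack on the other.
- tin: Bystander: blue plastic spice tin with clip-on lid, 64 mm across, 86 mm high, upright; origin at the centre of its underside.
- skewers: Bystander: bamboo skewer holder, 72 mm across, 110 mm high, its skewers reaching 187 mm; origin at the centre of its underside.
- tongs: Bystander: steel tongs lying flat, 240 mm long along their x, about 65 mm wide, 24 mm high; origin under their middle.
Things that resemble listed ones, but are neither listed nor needed, are in the scene too. What is shaped like the press but red or yellow is not meant.

How it is judged:
On the way:
1. the press is drawn out of the rack: gripped, clear of the rack and lifted (contact force between press and the fingers above 1 N and contact force between press and rack below 0.1 N and distance of press from where it was at the start of the episode above 0.05 m and height (world z) of press above 0.11 m), for 0.2 s.
At the end, for the whole second after the job is handed in: The press is held in the fingers and by nothing else, still (under 30 mm/s), level with its flat face down within 0.2 rad, its centre within 40 mm of the pan's centre seen from above, its flat face 60 to 200 mm above the surface the pan stands on (35 to 175 mm above the rim) (angle between press's own z axis and vertical below 0.2 rad and horizontal distance between press and pan below 0.04 m and z of press in the frame of pan between 0.06 and 0.2 m and contact force between press and the fingers above 1 N and contact force between press and pan below 0.1 N and contact force between press and rack below 0.1 N and linear speed of press below 0.03 m/s); the arm keeps its last pose, push and grip.
It fails at once if the press touches the pan (contact force between press and pan above 0.5 N).
It fails at once if the spice tin is moved or tipped (distance of tin from where it was at the start of the episode above 0.025 m or angle between tin's own z axis and vertical above 0.4 rad).
It fails at once if the skewer holder is moved or tipped (distance of skewers from where it was at the start of the episode above 0.025 m or angle between skewers's own z axis and vertical above 0.4 rad).
It fails at once if the tongs are moved (distance of tongs from where it was at the start of the episode above 0.025 m).
It also fails if it takes over 42 s, if anything falls off the work surface, if the arm or the gripper's body presses on something with over 40 N, if the wrist force passes 120 N, or if a joint passes its speed limit or range.

ROBOT

A 6-joint arm with a two-finger parallel gripper is mounted at the origin on the work surface. World frame = base frame: x ahead of the robot, y to its left, z up, the work surface at z = 0. Lengths are in m, angles in rad, forces in N, time in s.
With the tool pointing down it reaches from about 0.325 to 0.775 m from the base axis. Payload 9.3 kg.
Tool frame: the origin (TCP) lies at the centre of the arm's flange, where the gripper is bolted on; the fingertips stand 173 mm ahead of it and the grasp point (between the pads) lies 155 mm ahead of it; z points along the fingers, x is the direction in which the jaws open and shut, and the axes are right-handed (so a half turn about z gives the same grasp; the last joint's range is limited). The gripper opens to 85 mm and grips with 20 to 120 N. Pads are 22 mm wide; open, the fingers measure 114 mm over their backs; the gripper's body (76 mm by 85 mm) begins 54 mm behind the grasp point. The pads swing forward as they close: fully open they stand 13 mm farther back than shut.
Start: joints at [1.093, 0.259, 0.021, 1.334, 0, 1.418], TCP at [0.176, 0.521, 0.405] pointing down, gripper open.
Joint ranges: [-3.04, 3.04], [-0.91, 1.82], [-1.04, 1.36], [-1.92, 1.95], [-1.52, 1.45], [-3.14, 3.14]. Speed limits (rad/s): [2.22, 2.22, 2.79, 3.14, 3.14, 3.14].

INTERFACE

Orientations are given as a rotation vector (axis times angle).
In Python, from workcell import observe, read_camera, camera_info, close_job gives the robot as it stands.
- The arm moves only by the shell command python3 -m creep 'ROWS'. ROWS is JSON, a list of rows, each a list of 7 numbers: the turn, a rotation vector about the tool's x, y, z in rad, then the shift along the tool's x, y, z in cm, then the gripper command: -1 is shut, 1 is fully open, values between are in proportion. In form: [[wx, wy, wz, tx, ty, tz, claw], ...]. A call has 1 to 8 rows; each row is the pose to reach, as a shift and turn from the pose commanded when the call began, along the tool's axes at that moment; what a row does not reach only later rows make up. A row lasts 1/8 s, in which the tool goes at most 62.5 mm and 10.7 degrees, less where a joint would pass 70% of its speed; a pose out of reach is approached as far as the arm can. A call with a gripper value outside its range is refused whole. The fingers move at their own pace and stop on an object; the grip force is fixed at half the most. Time passes only in rows, so rows that repeat a pose let the fingers close. It gives the time, the measured TCP pose, the force and the opening at its end, in the units of the state.
- observe(): the state, without advancing time (a new reading comes with each control period).
- read_camera(name): name is "scene" or "top" or "wrist"; returns the picture (400x640x3 uint8, red, green, blue); there is no depth.
- camera_info(name): a dict with "vfov" (degrees; the focal length in pixels is half the picture's height over the tangent of half this angle, whatever the lens; pixels are square), "cx", "cy" (the principal point, pixels), "position" and "rotation" of the camera in the world; the wrist camera has in their place "tool_from_camera" (4x4, takes a point from camera to tool coordinates, whose origin is the TCP and whose axes are the tool frame's). Camera axes: x right, y down, z forward; pixel columns grow to the right and rows downward; lengths in m; the calibration is good to about 2 mm. A picture is of the moment at which its call begins: read the wrist's pose just before it. camera_info takes no time and is no camera call.
- close_job(): hands the job in, once; it reports no verdict.
The state is a dict: "t": time; "joints": joint angles; "qd": joint speeds; "effort": joint torques, N m; "tcp_pos": TCP position; "tcp_rot": TCP orientation; "ft_force": force on the tool from outside, world axes, zero at the start; "ft_torque": the same for the moment, N m; "opening": finger opening in m.
Only numpy, scipy, OpenCV 4.12 (cv2) and the standard library are available. Lean on these libraries where they do the work, as an engineer would, in place of code of your own. Each camera call takes 0.05 s, during which the arm holds its last target.

## Working session

There is one attempt and no reset: what is moved stays moved. The work goes in short steps, Python scripts to look and compute and a shell command to move; the robot and the scene stay as the last step left them, time stands still between calls to the robot, and variables do not carry over. Pictures are saved under pics/ and viewed, and the job is handed in when it is done.

```bash
mkdir -p pics; ls
python3 - <<'E'
from workcell import *
import cv2,numpy as np
np.set_printoptions(precision=4,suppress=True)
print(observe())
for n in ["scene","top","wrist"]:
    print(n,camera_info(n))
    cv2.imwrite(f"pics/{n}0.png",read_camera(n)[:,:,::-1])
E
```

```text
pics
{'t': 0.0, 'joints': array([ 1.0934,  0.2592,  0.0208,  1.3337, -0.    ,  1.4182]), 'qd': array([-0.0006, -0.0002,  0.0007,  0.    , -0.0004,  0.0002]), 'effort': array([ -0.0022, -55.5644,  34.4532,   0.0137,  -0.0003,  -0.    ]), 'tcp_pos': array([0.1755, 0.5212, 0.4041]), 'tcp_rot': array([ 2.5509,  1.8327, -0.0018]), 'ft_force': array([-0.7194,  0.3843,  0.3716]), 'ft_torque': array([0.0273, 0.0329, 0.0826]), 'opening': 0.08548145650542979}
scene {'vfov': 45.25835631516066, 'cx': 323.95509665723137, 'cy': 203.8486864495527, 'position': array([ 1.0758, -0.4881,  1.0131]), 'rotation': array([-2.287 , -1.0118,  0.3354])}
top {'vfov': 47.453683311136956, 'cx': 329.901900463726, 'cy': 207.75822030205237, 'position': array([0.4023, 0.0139, 1.0467]), 'rotation': array([-2.1918,  2.138 , -0.1599])}
wrist {'vfov': 65.19684719957334, 'cx': 325.0184559429356, 'cy': 199.76866184097335, 'tool_from_camera': array([[ 1.    , -0.0008,  0.0004, -0.0002],
       [ 0.0007,  0.9489,  0.3155, -0.0812],
       [-0.0006, -0.3155,  0.9489,  0.0309],
       [ 0.    ,  0.    ,  0.    ,  1.    ]])}
```

View pics/scene0.png

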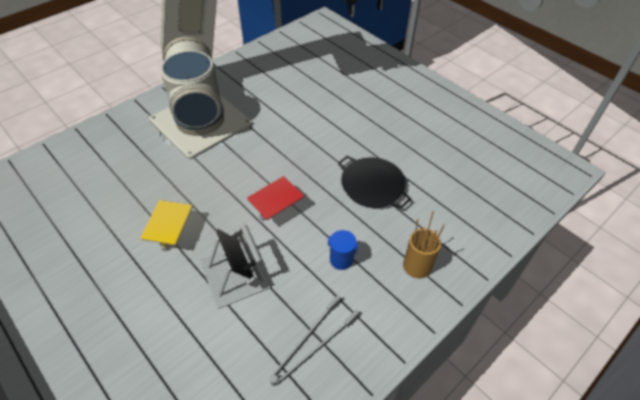

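View pics/top0.png

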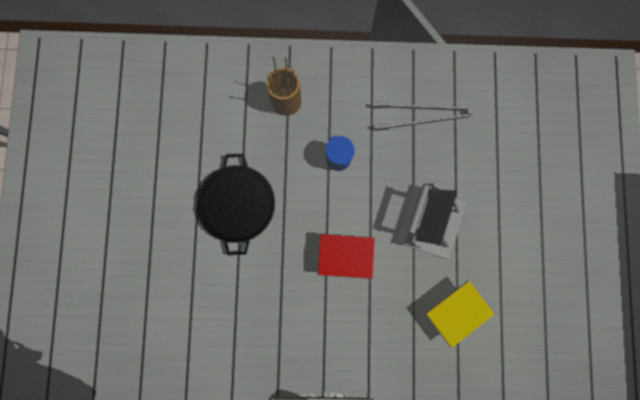

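View pics/wrist0.png

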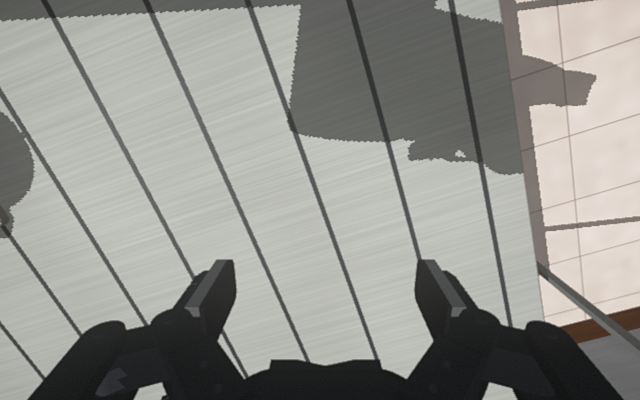

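Run:
```python
import cv2,numpy as np
s=cv2.imread("pics/scene0.png");t=cv2.imread("pics/top0.png")
a=cv2.resize(s[210:310,190:290],(600,600),interpolation=cv2.INTER_CUBIC)
b=cv2.resize(t[170:270,370:470],(600,600),interpolation=cv2.INTER_CUBIC)
cv2.imwrite("pics/cs.png",a);cv2.imwrite("pics/ct.png",b)
```

```text
(no output)
```

View pics/cs.png

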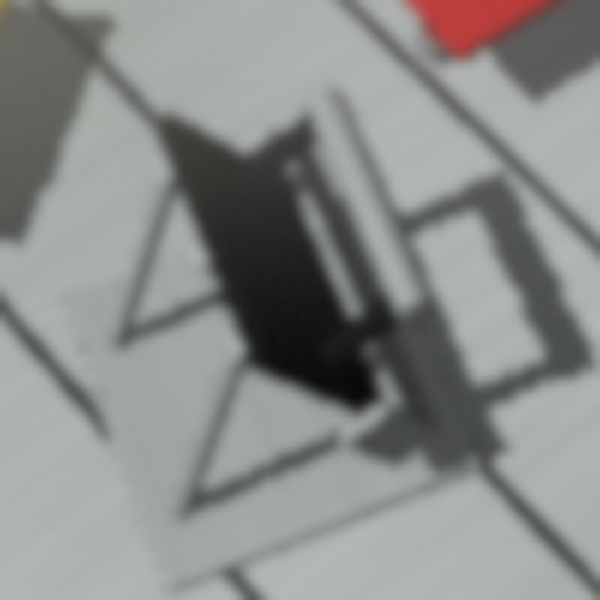

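View pics/ct.png

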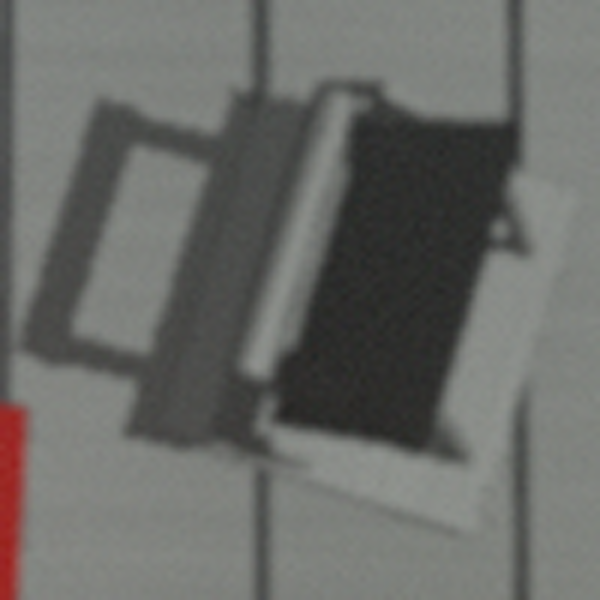

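```bash
cat > h.py <<'E'
import numpy as np,cv2
from scipy.spatial.transform import Rotation as R
from workcell import *
np.set_printoptions(precision=4,suppress=True)
def cam(n,o=None):
    i=camera_info(n); f=200/np.tan(np.radians(i["vfov"])/2)
    K=np.array([[f,0,i["cx"]],[0,f,i["cy"]],[0,0,1]])
    if n=="wrist":
        T=np.eye(4);T[:3,:3]=R.from_rotvec(o["tcp_rot"]).as_matrix();T[:3,3]=o["tcp_pos"]
        T=T@i["tool_from_camera"]; return K,T[:3,:3],T[:3,3]
    r=np.asarray(i["rotation"])
    return K,R.from_rotvec(r).as_matrix() if r.size==3 else r,np.asarray(i["position"])
def ray(c,p):
    K,M,o=c; d=M@np.linalg.solve(K,[p[0],p[1],1]); return o,d/np.linalg.norm(d)
def onz(c,p,z):
    o,d=ray(c,p); return o+d*(z-o[2])/d[2]
def tri(cs,ps):
    A=0;b=0
    for c,p in zip(cs,ps):
        o,d=ray(c,p);P=np.eye(3)-np.outer(d,d);A=A+P;b=b+P@o
    x=np.linalg.solve(A,b)
    return x,[np.round(proj(c,x)-p,1) for c,p in zip(cs,ps)]
def proj(c,X):
    K,M,o=c;q=K@(M.T@(np.asarray(X)-o));return q[:2]/q[2]
E
python3 - <<'E'
from h import *
s,t=cam("scene"),cam("top")
A=tri([s,t],[(190+330/6,210+95/6),(370+335/6,170+95/6)])
B=tri([s,t],[(190+408/6,210+308/6),(370+255/6,170+370/6)])
print(A,B,np.linalg.norm(A[0]-B[0]),(A[0]+B[0])/2)
for n,p in dict(pan=(235,203),tin=(340,152),sk=(285,92),tongsR=(468,112),tongsL1=(368,106),tongsL2=(372,128),rackBR=(448,257),rackTR=(466,200),red=(346,257),yel=(461,314)).items(): print(n,onz(t,p,0.02))
for p in [(235,203)]: print(onz(t,p,.025),onz(s,(374,182),.025))
E
```

```text
(array([ 0.5497, -0.1943,  0.2011]), [array([ 6.7, -0.3]), array([6.1, 4.1])]) (array([ 0.4979, -0.1859, -0.0113]), [array([-7.4, -0.1]), array([-6.2, -5. ])]) 0.21879690224418788 [ 0.5238 -0.1901  0.0949]
pan [0.539 0.21  0.02 ]
tin [ 0.6644 -0.0258  0.02  ]
sk [0.8048 0.1063 0.02  ]
tongsR [ 0.7695 -0.3252  0.02  ]
tongsL1 [ 0.7768 -0.0892  0.02  ]
tongsL2 [ 0.7239 -0.0992  0.02  ]
rackBR [ 0.4288 -0.2746  0.02  ]
rackTR [ 0.56   -0.3174  0.02  ]
red [ 0.4233 -0.0442  0.02  ]
yel [ 0.3034 -0.3025  0.02  ]
[0.5384 0.209  0.025 ] [0.5416 0.2066 0.025 ]
```

Run:
```python
from h import *
s,t=cam("scene"),cam("top")
A=tri([s,t],[(190+408/6,210+308/6),(370+335/6,170+95/6)])
B=tri([s,t],[(190+330/6,210+95/6),(370+255/6,170+370/6)])
print(A,B,np.linalg.norm(A[0]-B[0]),(A[0]+B[0])/2, np.degrees(np.arctan2(*(A[0]-B[0])[[1,0]])))
for p in [(425.8,185.8),(412.5,231.7)]: print(onz(t,p,.1),onz(t,p,.02))
```

```text
(array([ 0.5744, -0.2066,  0.1032]), [array([ 0.6, -0. ]), array([0.5, 0.4])]) (array([ 0.4784, -0.1744,  0.1081]), [array([-1.,  0.]), array([-0.9, -0.7])]) 0.1014111305393578 [ 0.5264 -0.1905  0.1057] -18.5455480873074
[ 0.5758 -0.2062  0.1   ] [ 0.5905 -0.2248  0.02  ]
[ 0.4776 -0.1779  0.1   ] [ 0.484  -0.1942  0.02  ]
```

```bash
cat >> h.py <<'E'
def delta(pos,Rm,o=None):
    o=o or observe(); M=R.from_rotvec(o["tcp_rot"])
    return (M.inv()*R.from_matrix(Rm)).as_rotvec(), M.inv().apply(np.asarray(pos)-o["tcp_pos"])*100
def axes(az,tilt=60):  # tool R: y along bar az, z tilted from down towards -h
    b=np.radians(az);y=np.array([np.cos(b),np.sin(b),0]);h=np.array([-y[1],y[0],0]);k=np.array([0,0,1.])
    t=np.radians(tilt);z=-np.sin(t)*h-np.cos(t)*k
    return np.column_stack([np.cross(y,z),y,z])
E
python3 - <<'E'
from h import *
M=axes(-17.8); g=np.array([.5264,-.1905,.104])
print(R.from_rotvec(observe()["tcp_rot"]).as_matrix()); print(M)
print(delta(g-M[:,2]*.275,M)); print(g-M[:,2]*.275)
E
```

```text
[[ 0.3191  0.9477 -0.0005]
 [ 0.9477 -0.3191 -0.0009]
 [-0.001  -0.0001 -1.    ]]
[[ 0.1528  0.9521 -0.2647]
 [ 0.4761 -0.3057 -0.8246]
 [-0.866   0.     -0.5   ]]
(array([-0.0075, -1.0461, -0.0127]), array([-32.4223,  55.6318,  16.2955]))
[0.5992 0.0363 0.2415]
```

```bash
python3 -m creep '[[0,-0.1,0,-4,7,1,0.3],[0,-0.2,0,-8,14,2,0.3],[0,-0.3,0,-12,21,3,0.3],[0,-0.4,0,-16,28,4,0.3],[0,-0.5,0,-20,34,5,0.3],[0,-0.6,0,-24,41,6,0.3],[0,-0.7,0,-26,45,7,0.3],[0,-0.8,0,-28,48,8,0.3]]'
python3 - <<'E'
from h import *
o=observe();print(o)
M=axes(-17.8); g=np.array([.5264,-.1905,.104])
print(delta(g-M[:,2]*.275,M))
E
```

```text
t: 1.15
tcp_pos: [0.5028, 0.147, 0.336]
tcp_rot: [2.059, 1.479, -0.874]
ft_force: [0.6, 0.4, -1.0]
opening: 0.0558
{'t': 1.15, 'joints': array([ 0.2634,  0.4455, -0.0046,  1.6426, -0.6416,  0.7651]), 'qd': array([-0.6993,  0.4325,  0.2319,  0.0719, -0.9033, -0.3578]), 'effort': array([  3.7972, -68.6407,  26.3497,   4.3737,  -0.3579,   0.5261]), 'tcp_pos': array([0.5028, 0.147 , 0.336 ]), 'tcp_rot': array([ 2.0588,  1.4792, -0.8744]), 'ft_force': array([ 0.6285,  0.3785, -0.9933]), 'ft_torque': array([ 0.6491, -0.2178,  0.0023]), 'opening': 0.055773970596401115}
(array([-0.0115, -0.2441, -0.0084]), array([ 1.6437, 12.668 , 11.8954]))
```

Run:
```python
from h import *
M0=axes(-18.6,45.8);print(M0.T@(np.array([.599,.036,.2415])-[.541,.1027,.324])*100)
```

```text
[2.797  7.6245 8.9574]
```

```bash
python3 -m creep '[[0,-0.12,0,1.4,3.8,4.5,0.3],[0,-0.24,0,2.8,7.6,9,0.3],[0,-0.24,0,2.8,7.6,9,0.3],[0,-0.24,0,2.8,7.6,9,0.3]]'
python3 - <<'E'
from h import *
o=observe();print(o["tcp_pos"],o["tcp_rot"],o["joints"],o["qd"])
c=cam("wrist",o);cv2.imwrite("pics/w1.png",read_camera("wrist")[:,:,::-1])
np.save("o1.npy",np.r_[o["tcp_pos"],o["tcp_rot"]])
y=np.array([.9521,-.3057,0]);g=np.array([.5264,-.1905,.104])
print(proj(c,g-y*.053),proj(c,g),proj(c,g+y*.053))
E
```

```text
t: 1.65
tcp_pos: [0.5592, 0.0818, 0.2535]
tcp_rot: [1.881, 1.351, -1.077]
ft_force: [-0.1, 1.6, 0.3]
opening: 0.0556
[0.5592 0.0818 0.2535] [ 1.8811  1.3515 -1.077 ] [ 0.1609  0.6167 -0.0106  1.6155 -0.8664  0.806 ] [ 0.018  -0.0404  0.0062  0.0034  0.0009  0.0011]
[316.8394 192.0918] [317.6984 244.2378] [318.4719 291.187 ]
```

View pics/w1.png

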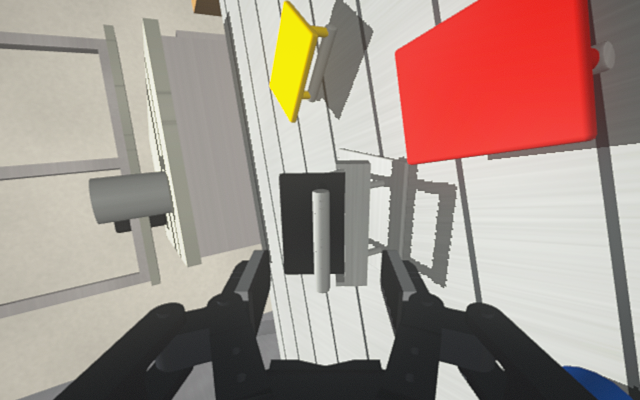

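Run:
```python
import cv2
w=cv2.imread("pics/w1.png");cv2.imwrite("pics/w1c.png",cv2.resize(w[165:315,265:415],(600,600),interpolation=cv2.INTER_CUBIC))
```

```text
(no output)
```

View pics/w1c.png

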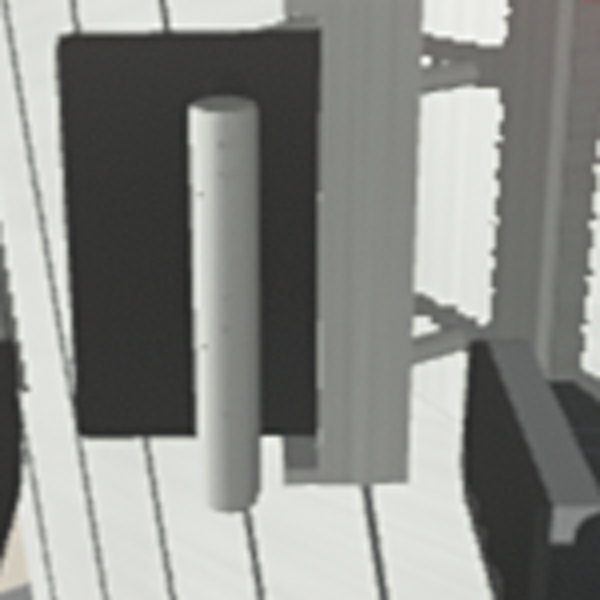

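Run:
```python
from h import *
from scipy.optimize import least_squares
v=np.load("o1.npy");o=dict(tcp_pos=v[:3],tcp_rot=v[3:])
W,s,t=cam("wrist",o),cam("scene"),cam("top")
N=[(W,(320.8,190.8)),(s,(245,225.8)),(t,(412.5,231.7))];F=[(W,(322.8,292)),(s,(258,261.3)),(t,(425.8,185.8))]
def ends(p):
    y=np.array([np.cos(p[3]),np.sin(p[3]),0])*.053;return p[:3]-y,p[:3]+y
def f(p):
    a,b=ends(p);return np.concatenate([proj(c,a)-q for c,q in N]+[proj(c,b)-q for c,q in F])
r=least_squares(f,[.5264,-.19,.104,-.31]);print(r.x,np.degrees(r.x[3]));print(r.fun.reshape(-1,2))
print(tri(*zip(*N)),tri(*zip(*F)))
print(tri(*zip(*N[:3:2])),tri(*zip(*F[:3:2])))
g=r.x[:3];az=np.degrees(r.x[3]);M=axes(az)
for d in (.215,.155): print(d,delta(g-M[:,2]*d,M,o),g-M[:,2]*d)
```

```text
[ 0.5265 -0.1895  0.1005 -0.3002] -17.199817461156957
[[-0.5041  0.603 ]
 [-1.1008  1.1586]
 [-1.8885  0.7843]
 [-0.6828 -1.2997]
 [ 1.9625  1.0476]
 [-0.4155 -0.6409]]
(array([ 0.4764, -0.1736,  0.1022]), [array([-1.9,  1.5]), array([-1. ,  0.8]), array([-1.8,  0.4])]) (array([ 0.5757, -0.2059,  0.1014]), [array([-1.9, -2.6]), array([1.3, 0.6]), array([-0., -0.])])
(array([ 0.4766, -0.1784,  0.0976]), [array([0.1, 1.3]), array([-0. ,  0.6])]) (array([ 0.5773, -0.2059,  0.0997]), [array([-0.3, -1.5]), array([-0.2, -0.7])])
0.215 (array([-0.022 , -0.0078, -0.0119]), array([-0.208 ,  5.1043,  9.3284])) [ 0.5815 -0.0117  0.208 ]
0.155 (array([-0.022 , -0.0078, -0.0119]), array([-0.2541,  5.2368, 15.3268])) [ 0.5662 -0.0613  0.178 ]
```

```bash
python3 -m creep '[[-0.02,-0.01,-0.01,-0.1,2.5,4.5,0.3],[-0.02,-0.01,-0.01,-0.2,5.1,9.3,0.3],[-0.02,-0.01,-0.01,-0.2,5.1,9.3,0.3],[-0.02,-0.01,-0.01,-0.2,5.1,9.3,0.3],[-0.02,-0.01,-0.01,-0.2,5.1,9.3,0.3]]'
python3 - <<'E'
from h import *
o=observe();print(o["joints"])
c=cam("wrist",o);im=read_camera("wrist")[:,:,::-1];cv2.imwrite("pics/w2.png",im)
np.save("o2.npy",np.r_[o["tcp_pos"],o["tcp_rot"]])
g=np.array([.5265,-.1895,.1005]);y=axes(-17.2)[:,1]
print(proj(c,g-y*.053),proj(c,g),proj(c,g+y*.053))
M=axes(-17.2);print(delta(g-M[:,2]*.155,M,o))
E
```

```text
t: 2.33
tcp_pos: [0.5816, -0.0102, 0.2096]
tcp_rot: [1.852, 1.363, -1.069]
ft_force: [1.0, 0.9, 1.6]
opening: 0.0556
[ 0.011   0.6272 -0.0945  1.3367 -0.9715  0.5746]
[326.5077 146.4689] [326.7305 228.7077] [326.9192 298.3713]
(array([ 0.0013,  0.0019, -0.003 ]), array([0.0772, 0.029 , 6.2002]))
```

View pics/w2.png

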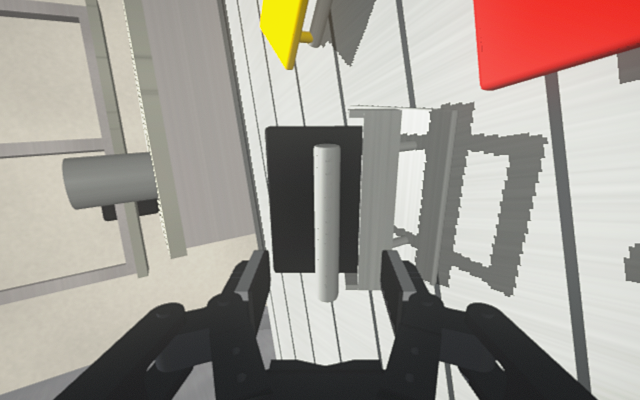

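The press meant is the black one with the steel bar, at (315,200) in the rack. Red (560,40) and yellow (285,35) don't match the description. The bar ends at (326,147) and (327,298) match the prediction, so I'm approaching and closing.

```bash
python3 -m creep '[[0,0,0,0.1,0,3,0.3],[0,0,0,0.1,0,5,0.3],[0,0,0,0.1,0,6.2,0.3],[0,0,0,0.1,0,6.2,0.3],[0,0,0,0.1,0,6.2,0.3]]' && python3 -m creep '[[0,0,0,0,0,0,-1],[0,0,0,0,0,0,-1],[0,0,0,0,0,0,-1],[0,0,0,0,0,0,-1],[0,0,0,0,0,0,-1],[0,0,0,0,0,0,-1]]'
python3 - <<'E'
from h import *
print(observe())
cv2.imwrite("pics/w3.png",read_camera("wrist")[:,:,::-1])
E
```

```text
t: 3.0
tcp_pos: [0.5661, -0.0617, 0.1769]
tcp_rot: [1.853, 1.362, -1.071]
ft_force: [-1.2, 0.1, 0.1]
opening: 0.0553
t: 3.75
tcp_pos: [0.5659, -0.0621, 0.177]
tcp_rot: [1.852, 1.362, -1.072]
ft_force: [-0.8, 4.8, 5.4]
opening: 0.0139
{'t': 3.75, 'joints': array([-0.076 ,  0.6158, -0.2092,  1.1164, -1.0081,  0.433 ]), 'qd': array([-0.0001,  0.0014,  0.0004,  0.0008, -0.0013, -0.001 ]), 'effort': array([ -2.3796, -67.5788,  22.1826,   1.9833,  -2.2717,   0.0152]), 'tcp_pos': array([ 0.5659, -0.0621,  0.177 ]), 'tcp_rot': array([ 1.8524,  1.3619, -1.0716]), 'ft_force': array([-0.8493,  4.7755,  5.4005]), 'ft_torque': array([ 0.2768,  0.088 , -0.25  ]), 'opening': 0.013916867263467409}
```

View pics/w3.png

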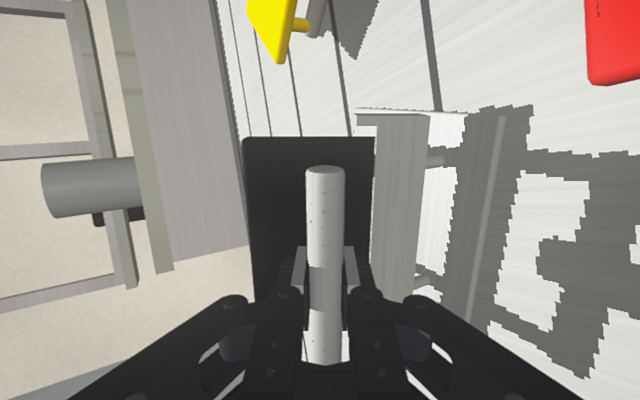

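```bash
python3 -m creep '[[0,0,0,-0.7,0,0,-1],[0,0,0,-1.5,0,0,-1],[0,0,0,-2.3,0,0,-1],[0,0,0,-3.1,0,0,-1],[0,0,0,-4,0,0,-1],[0,0,0,-5.5,0,0,-1],[0,0,0,-7.5,0,0,-1],[0,0,0,-7.5,0,0,-1]]'
python3 - <<'E'
from h import *
print(observe())
cv2.imwrite("pics/w4.png",read_camera("wrist")[:,:,::-1])
cv2.imwrite("pics/s4.png",cv2.resize(read_camera("scene")[120:320,120:420,::-1],(800,533)))
E
```

```text
t: 4.8
tcp_pos: [0.5545, -0.0988, 0.243]
tcp_rot: [1.855, 1.359, -1.07]
ft_force: [-0.6, -0.2, -3.6]
opening: 0.0138
{'t': 4.8, 'joints': array([-0.1404,  0.5099, -0.1971,  1.1361, -1.0276,  0.3198]), 'qd': array([ 0.0108,  0.0229, -0.0179, -0.0071,  0.0147,  0.0205]), 'effort': array([ -0.3205, -69.0551,  27.3577,   2.3726,  -3.956 ,  -0.2616]), 'tcp_pos': array([ 0.5545, -0.0988,  0.243 ]), 'tcp_rot': array([ 1.8547,  1.3592, -1.0704]), 'ft_force': array([-0.6434, -0.2142, -3.6256]), 'ft_torque': array([ 1.4148, -0.4091,  0.0404]), 'opening': 0.013789328945004281}
```

View pics/w4.png

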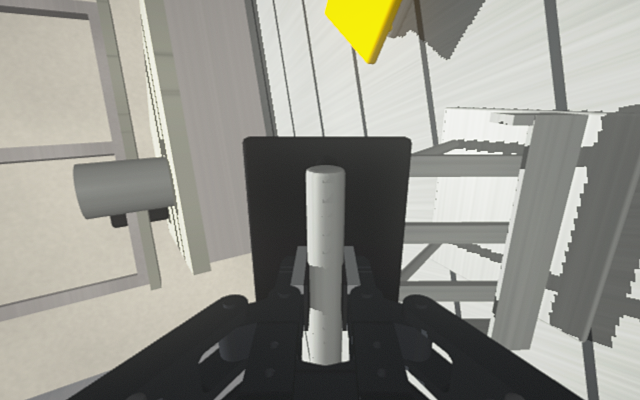

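View pics/s4.png

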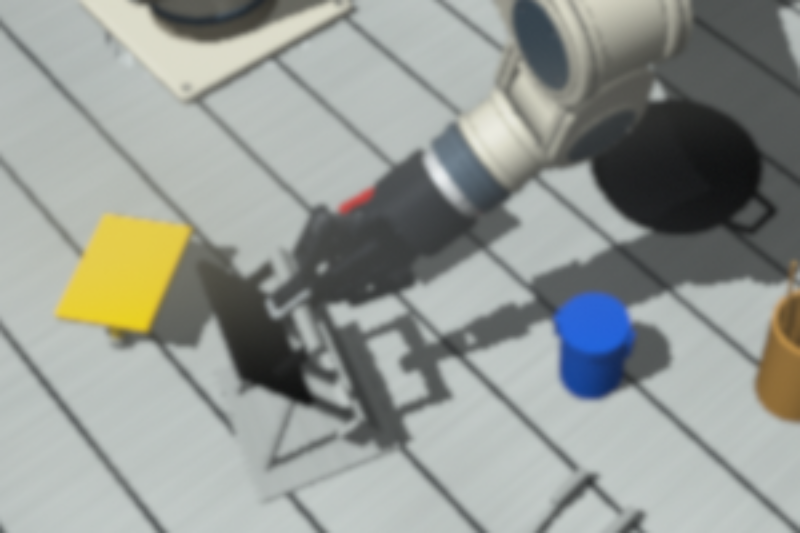

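```bash
python3 -m creep '[[0,0,0,-3,0,-1.7,-1],[0,0,0,-6,0,-3.5,-1],[0,0,0,-8.7,0,-5,-1],[0,0,0,-8.7,0,-5,-1],[0,0.15,0,-8.7,0,-5,-1],[0,0.3,0,-8.7,0,-5,-1],[0,0.3,0,-8.7,0,-5,-1]]'
python3 - <<'E'
from h import *
o=observe();print(o["joints"],o["ft_force"])
M=axes(-17.2,0);print(delta([.54,.208,.37],M,o)); print(R.from_rotvec(o["tcp_rot"]).as_matrix())
E
```

```text
t: 5.78
tcp_pos: [0.5542, -0.0982, 0.341]
tcp_rot: [2.077, 1.525, -0.818]
ft_force: [-0.6, -0.2, -2.4]
opening: 0.0143
[-0.1781  0.3701 -0.0664  1.2496 -0.7435  0.1707] [-0.5509 -0.1775 -2.4335]
(array([-0.0005,  0.7507, -0.0034]), array([ 19.0773, -10.5014, -21.7697]))
[[ 0.219   0.9543 -0.2033]
 [ 0.6977 -0.2988 -0.6511]
 [-0.6821  0.0008 -0.7312]]
```

```bash
python3 -m creep '[[0,0.12,0,2,-1,-3,-1],[0,0.25,0,5,-2.5,-6,-1],[0,0.38,0,8,-4.5,-9.5,-1],[0,0.5,0,11,-6,-12.5,-1],[0,0.62,0,14,-8,-16,-1],[0,0.75,0,17,-9.5,-19.5,-1],[0,0.75,0,19,-10.5,-21.8,-1],[0,0.75,0,19,-10.5,-21.8,-1]]'; python3 -m creep '[[0,0,0,0,0,0,-1],[0,0,0,0,0,0,-1]]'
python3 - <<'E'
from h import *
o=observe();print(o["joints"],o["ft_force"])
M=axes(-17.2,0);print(delta([.54,.208,.37],M,o))
for n in ["wrist","top","scene"]:cv2.imwrite(f"pics/{n}5.png",read_camera(n)[:,:,::-1])
E
```

```text
t: 6.78
tcp_pos: [0.5395, 0.2096, 0.3701]
tcp_rot: [2.526, 1.862, -0.006]
ft_force: [0.2, -0.6, -3.5]
opening: 0.014
t: 7.02
tcp_pos: [0.54, 0.2071, 0.371]
tcp_rot: [2.53, 1.859, -0.002]
ft_force: [0.1, 0.4, -3.5]
opening: 0.0141
[ 0.2217  0.3184  0.0207  1.2736 -0.0022  0.5254] [ 0.1302  0.416  -3.527 ]
(array([ 0.0007,  0.0021, -0.0035]), array([ 0.0811, -0.0303,  0.0988]))
```

View pics/wrist5.png

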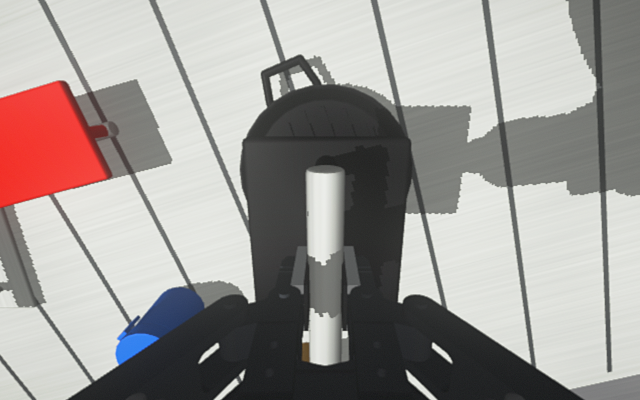

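View pics/scene5.png

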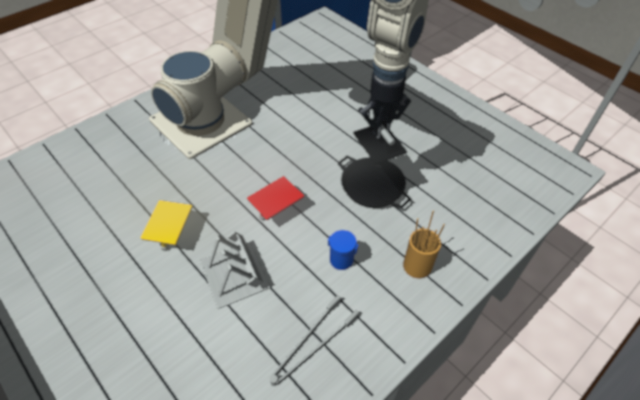

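View pics/top5.png

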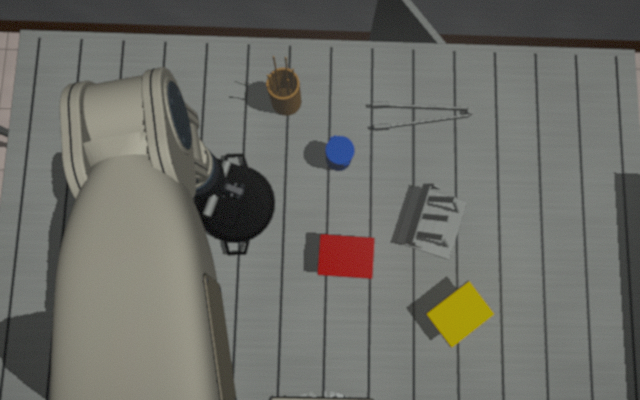

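```bash
python3 -m creep '[[0,0,0,0,0,1.5,-1],[0,0,0,0,0,3,-1],[0,0,0,0,0,4.5,-1],[0,0,0,0,0,4.5,-1],[0,0,0,0,0,4.5,-1],[0,0,0,0,0,4.5,-1]]'
python3 - <<'E'
from h import *
o=observe();print(o["ft_force"],o["qd"])
im=read_camera("scene")[:,:,::-1]
c=cam("scene");M=R.from_rotvec(o["tcp_rot"]).as_matrix();g=o["tcp_pos"]+M[:,2]*.205;print("press face",g, onz(c,(374,182),.025))
im2=cv2.resize(im[90:240,310:460],(600,600),interpolation=cv2.INTER_CUBIC)
B=[g+M@np.array([a*.045,b*.06,d]) for d in (-.01,0) for a,b in((1,1),(1,-1),(-1,-1),(-1,1))]
for X in B:
    p=(proj(c,X)+.5-[310,90])*4;cv2.circle(im2,tuple(int(v) for v in p),4,(0,0,255),1)
cv2.imwrite("pics/s6.png",im2)
w=read_camera("wrist")[:,:,::-1].copy();cw=cam("wrist",o)
for X in B[:4]: cv2.circle(w,tuple(int(v) for v in proj(cw,X)),4,(0,255,255),1)
cv2.imwrite("pics/w6.png",w)
E
```

```text
t: 7.92
tcp_pos: [0.5401, 0.208, 0.3273]
tcp_rot: [2.529, 1.861, 0.003]
ft_force: [-0.3, 0.5, -3.3]
opening: 0.0143
[-0.3132  0.4567 -3.3378] [ 0.0007 -0.0011  0.0006 -0.0007 -0.0007  0.0014]
press face [0.5406 0.2079 0.1223] [0.5416 0.2066 0.025 ]
```

View pics/s6.png

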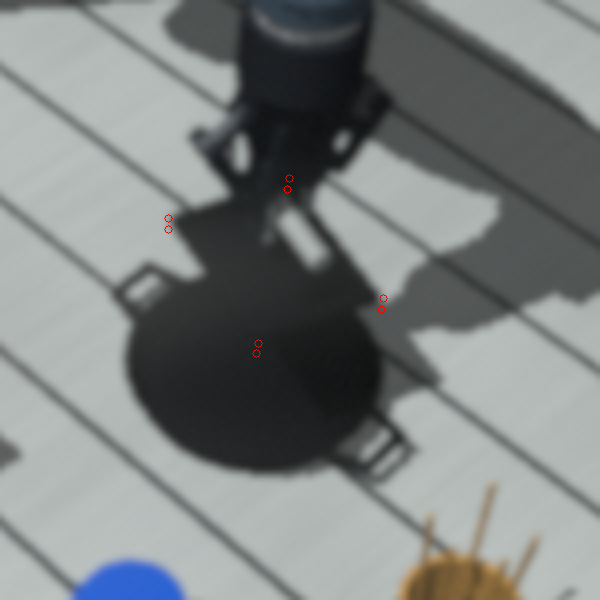

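View pics/w6.png

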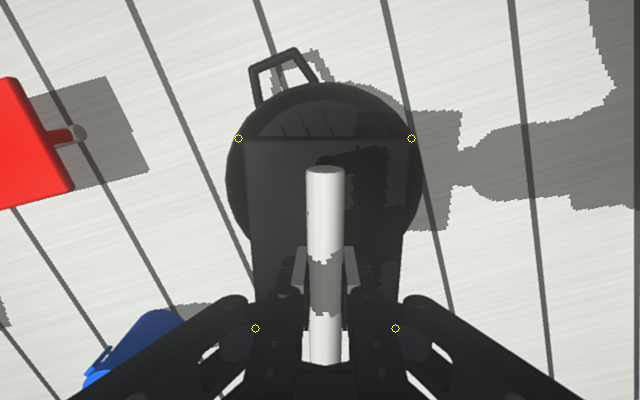

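```bash
python3 -c "
from workcell import *
print(close_job())"
```

```text
the job is handed in; nothing more can be done
None
```

I gripped the black press by its bar and drew it about 75 mm along its own x out of the rack. I then lifted it, turned it level with the flat face down and brought it over the pan. It was still held there when I handed the job in at about 8 s of the 42 s allowed. No verdict was reported.

**Last checks before handing in:**
- **Height:** the flat face was at about z = 0.122 m, worked out from the tool pose. That is about 97 mm above the pan's rim.
- **Centring:** the press centre was at (0.541, 0.208) and the pan centre measured (0.538–0.542, 0.207–0.209), so within about 3 mm.
- **Level:** the tool pointed straight down to within 0.01 rad. One plate edge in the wrist view sat about 6 px from where I predicted, which suggests at most about 0.05 rad of press tilt; the limit is 0.2 rad.
- **Grip and stillness:** joint speeds were about zero. The wrist carried about 3.3 N.
- **Other objects:** the tin, tongs and skewer holder looked unmoved in the scene and top views taken just before the final 45 mm lowering, and nothing touched the pan.

One reading disagreed slightly: the gripper showed an opening of 14 mm on the 16 mm bar. The wrist pictures showed the bar firmly between the pads with no visible slip.

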